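# Close the adjustable wrench on the union nut and tighten it

### The arm

A 6-joint arm with a two-finger parallel gripper is mounted at the origin on the work surface. World frame = base frame: x ahead of the robot, y to its left, z up, the work surface at z = 0. Lengths are in mm, angles in rad, forces in N, time in s.
With the tool pointing down it reaches from about 250 to 725 mm from the base axis. Payload 9.7 kg.
Tool frame: the origin (TCP) lies midway between the tips of the shut fingers; the grasp point (between the pads) lies 19 mm behind it; z points along the fingers, y is the line along which they close (so a half turn about z gives the same grasp; the last joint's range is limited). The gripper opens to 85 mm and grips with 20 to 120 N. Pads are 22 mm wide; open, the fingers measure 114 mm over their backs; the gripper's body (76 mm by 85 mm) begins 54 mm behind the grasp point. The pads swing forward as they close: fully open they stand 13 mm farther back than shut.
Start: joints at [-1.295, 0.087, 0.176, 1.66, 0, 1.571], TCP at [149.771, -529.212, 201.884] pointing down, gripper open.
Joint ranges: [-3.13, 3.13], [-0.85, 1.81], [-1.15, 1.24], [-2.2, 2.28], [-1.44, 1.52], [-3.14, 3.14]. Speed limits (rad/s): [2.22, 2.22, 2.57, 3.14, 3.14, 3.14].

### API

Orientations are given as a rotation vector (axis times angle).
In Python, from workcell import manip gives the robot as it stands. The module is installed in compiled form; this text tells all that it offers.
- The arm moves only by the shell command python3 -m handwheel 'ROWS'. ROWS is JSON, a list of rows, each an object of numbers: "wx", "wy", "wz": the turn, a rotation vector about the tool's x, y, z in degrees; "tx", "ty", "tz": the shift along the tool's x, y, z in cm; "hand": the opening, from -1 (shut) to 1 (fully open). In form: [{"wx": .., "wy": .., "wz": .., "tx": .., "ty": .., "tz": .., "hand": ..}, ...]. A call has 1 to 12 rows; each row is the pose to reach, as a shift and turn from the pose commanded when the call began, along the tool's axes at that moment; what a row does not reach only later rows make up. A row lasts 1/8 s, in which the tool goes at most 62.5 mm and 10.7 degrees, less where a joint would pass 70% of its speed; a pose out of reach is approached as far as the arm can. A call with a gripper value outside its range is refused whole. The fingers move at their own pace and stop on an object; the grip force is fixed at half the most. Time passes only in rows, so rows that repeat a pose let the fingers close. It gives the time, the measured TCP pose, the force, the opening and the grip force at its end, in the units of the state.
- manip.get_obs(): the state, without advancing time (a new reading comes with each control period).
- manip.get_image(name): name is "scene" or "side" or "wrist"; returns (picture, depth): 400x640x3 uint8, red, green, blue; 400x640 float32, mm along the optical axis (not along the pixel's ray), 0 where there is no reading.
- manip.camera_params(name): a dict with "fovy" (degrees; the focal length in pixels is half the picture's height over the tangent of half this angle, whatever the lens; pixels are square), "cx", "cy" (the principal point, pixels), "R" (3x3) and "t" (3): a world point X has camera coordinates R X + t. Camera axes: x right, y down, z forward; pixel columns grow to the right and rows downward; lengths in mm; the calibration is good to about 2 mm. A picture is of the moment at which its call begins: read the wrist's pose just before it. camera_params takes no time and is no camera call; for the wrist camera it gives the pose at the moment of the call.
- manip.finish_job(): hands the job in; it is judged then, once.
The state is a dict: "t": time; "q": joint angles; "joint_velocities": joint speeds; "joint_efforts": joint torques, N m; "tool_pos": TCP position; "eef_rot": TCP orientation; "force": force on the tool from outside, world axes, zero at the start; "moment": the same for the moment, N m; "gripper_width": finger opening in mm; "gripper_force": force on a finger pad.
Only numpy, scipy, OpenCV 4.12 (cv2) and the standard library are available. Lean on these libraries where they do the work, as an engineer would, in place of code of your own. Each camera call takes 0.05 s, during which the arm holds its last target. There are 200 camera calls.

### The job

A big adjustable wrench sits loosely on the union nut of one of the two valve stands. Roll its upright knurled worm clockwise (seen from above) until the jaw is snug on the nut, and only then push the wrench's handle down as far as it will go, to tighten the nut. Leave the jaw snug and let go.

Things in the scene. Friction and masses are not known exactly. Their poses are not given: they have to be found in the camera images.
- worm (a joint): worm of the steel adjustable wrench on one valve stand: upright knurled barrel 26 mm across, its free top 42 mm standing out of the wrench's head. Value (rad) grows clockwise seen from above, lifting the lower jaw 6 mm per rad. Starts at 0 to 0.4; jaw snug on the nut at 1.40, where the worm stops hard. Turns with 0.04 N m, stays where left; one grasp suffices.
- worm_mid (a point): on the worm's axis, mid-height of its free barrel, which reaches 20 mm above and 22 mm below (there the head's top begins, 15 mm thick; apart from the worm nothing near rises over 25 mm above it; a valve knob stands 85 mm off). Axes of the wrench: x along the nut's axis away from the valve, y along the handle to its end, z up when level. Does not turn with the worm.
- wrench (a joint): angle (rad) of the wrench and nut about the level nut axis: 0 = handle level, growing as the handle goes down (tightening). Starts at 0 to 0.08, stops hard at 0.55 (nut tight). Friction holds it; pushing at handle_spot takes 3 to 10 N. In wrench axes the nut axis lies 38 mm back along y and 52 mm below worm_mid.
- handle_spot (a point): place to push: on the handle's top edge, 170 mm along y from the nut axis and 13 mm above the handle's mid-line (which meets the nut axis). Steel bar 13 mm thick, 26 mm high, ending 48 mm farther out; 163 mm above the table when level, sinking some 90 mm on an arc about the nut axis. Axes as worm_mid; moves with the handle.

How it is judged:
By the outcome, as a careful person would: the job done as asked, in the order asked, and still so for the second after the job is handed in, with the robot touching nothing.
It also fails if it takes over 45 s, if anything falls off the work surface, if the arm or the gripper's body presses on something with over 40 N, if the wrist force passes 120 N, or if a joint passes its speed limit or range.

## Working session

There is one attempt and no reset: what is moved stays moved. The work goes in short steps, Python scripts to look and compute and a shell command to move; the robot and the scene stay as the last step left them, time stands still between calls to the robot, and variables do not carry over. Pictures are saved under pics/ and viewed, at most 10 in all, crops included, and the job is handed in when it is done.

```bash
mkdir -p pics
cat > h.py <<'E'
import numpy as np, cv2
from workcell import manip
from scipy.spatial.transform import Rotation as Ro
def pts(name,d):
    p=manip.camera_params(name); f=200/np.tan(np.radians(p["fovy"])/2)
    v,u=np.mgrid[:400,:640]; c=np.stack([(u-p["cx"])/f*d,(v-p["cy"])/f*d,d],-1)
    return (c-np.array(p["t"]))@np.array(p["R"])
def snap(name):
    im,d=manip.get_image(name); return im,d,pts(name,d)
E
python3 - <<'E'
from h import *
print(manip.get_obs())
for n in ["scene","side"]:
    im,d,P=snap(n); cv2.imwrite(f"pics/{n}0.png",im[...,::-1]); np.savez(f"{n}0.npz",im=im,P=P)
    print(n, manip.camera_params(n))
E
```

```text
{'t': 0.0, 'q': array([-1.29500446e+00,  8.74678689e-02,  1.75089685e-01,  1.65979944e+00,
        3.97552772e-05,  1.57080479e+00]), 'joint_velocities': array([ 5.90596990e-04, -9.14575474e-05,  1.10868198e-04, -1.31511885e-03,
       -1.40742302e-03,  2.33466972e-04]), 'joint_efforts': array([ 5.95557849e-04, -5.20388925e+01,  4.64803112e+01,  1.62656681e-02,
       -1.86560783e-05,  2.60212076e-06]), 'tool_pos': array([ 149.70446221, -528.93819909,  201.15600833]), 'eef_rot': array([-3.11041202e+00, -4.31639187e-01,  2.36302121e-04]), 'force': array([-0.74610517,  0.12429634, -0.20545016]), 'moment': array([ 0.04575543, -0.00997252,  0.05654025]), 'gripper_force': 0.0, 'gripper_width': 85.55348019094095}
scene {'fovy': 50.57140370205013, 'cx': 329.47279085898884, 'cy': 197.7555754000111, 'R': array([[-0.68163708,  0.73167689,  0.00445223],
       [ 0.55454933,  0.52057381, -0.64921333],
       [-0.4773321 , -0.4400589 , -0.76059334]]), 't': array([ 279.15990483, -136.7037631 , 1319.25826617])}
side {'fovy': 57.92943910271772, 'cx': 313.65339226992734, 'cy': 199.03098426230216, 'R': array([[ 0.97299897, -0.23079567,  0.00252363],
       [-0.15112184, -0.64529454, -0.7488372 ],
       [ 0.17445687,  0.72823644, -0.66274919]]), 't': array([-459.05122162,  285.24230649,  668.74137405])}
```

View pics/scene0.png

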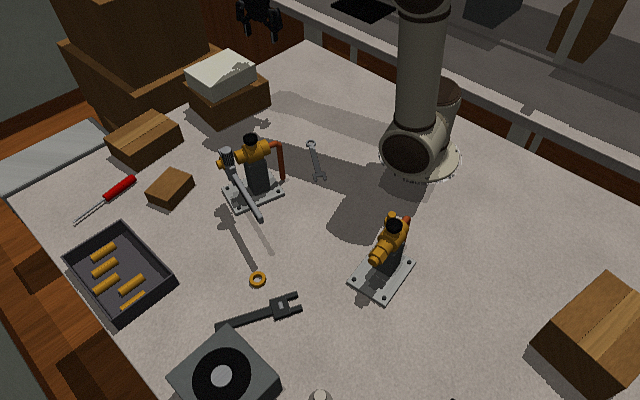

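View pics/side0.png

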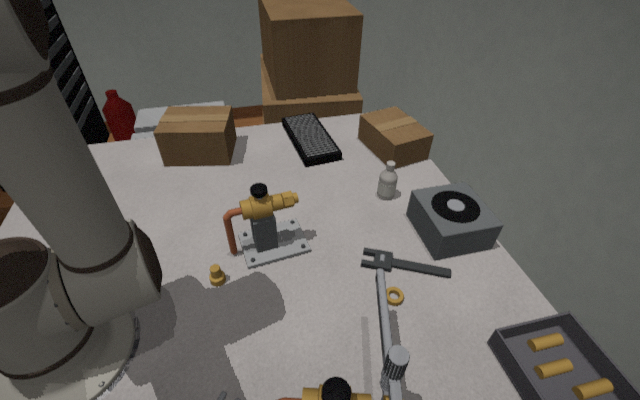

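Scene: the wrench is on the left valve stand, with its worm at about (227,155) and the handle running to (262,220). Side: worm at about (397,362), handle running up to (381,265). Next I'll measure these in 3D.

Run:
```python
from h import *
z=np.load("scene0.npz"); im,P=z["im"],z["P"]
c=im[130:230,200:300]; cv2.imwrite("pics/c1.png",cv2.resize(c[...,::-1],(600,600),interpolation=cv2.INTER_CUBIC))
z=np.load("side0.npz"); im2,P2=z["im"],z["P"]
c=im2[250:400,330:450]; cv2.imwrite("pics/c2.png",cv2.resize(c[...,::-1],(480,600),interpolation=cv2.INTER_CUBIC))
print("side worm rows");
for v in range(340,400,4): print(v,[ (u,*P2[v,u].round().astype(int)) for u in range(382,412,4)])
print("scene")
for v in range(146,224,4): print(v,[ (u,*P[v,u].round().astype(int)) for u in range(218,268,4) if P[v,u,2]>120])
```

```text
side worm rows
340 [(382, np.int64(531), np.int64(-181), np.int64(155)), (386, np.int64(534), np.int64(-185), np.int64(162)), (390, np.int64(540), np.int64(-187), np.int64(162)), (394, np.int64(602), np.int64(-116), np.int64(1)), (398, np.int64(609), np.int64(-118), np.int64(1)), (402, np.int64(617), np.int64(-119), np.int64(-2)), (406, np.int64(625), np.int64(-121), np.int64(-1)), (410, np.int64(633), np.int64(-122), np.int64(-2))]
344 [(382, np.int64(529), np.int64(-186), np.int64(154)), (386, np.int64(531), np.int64(-192), np.int64(165)), (390, np.int64(538), np.int64(-192), np.int64(162)), (394, np.int64(599), np.int64(-123), np.int64(-1)), (398, np.int64(606), np.int64(-125), np.int64(0)), (402, np.int64(613), np.int64(-127), np.int64(0)), (406, np.int64(621), np.int64(-128), np.int64(-1)), (410, np.int64(627), np.int64(-132), np.int64(3))]
348 [(382, np.int64(527), np.int64(-191), np.int64(152)), (386, np.int64(530), np.int64(-197), np.int64(162)), (390, np.int64(515), np.int64(-224), np.int64(224)), (394, np.int64(520), np.int64(-226), np.int64(225)), (398, np.int64(525), np.i
[... 9552 characters left out ...]
, np.int64(558), np.int64(-132), np.int64(145)), (250, np.int64(561), np.int64(-111), np.int64(165)), (254, np.int64(552), np.int64(-107), np.int64(160))]
206 [(250, np.int64(565), np.int64(-106), np.int64(158)), (254, np.int64(561), np.int64(-96), np.int64(163))]
210 [(254, np.int64(569), np.int64(-86), np.int64(163)), (258, np.int64(562), np.int64(-81), np.int64(162))]
214 [(254, np.int64(571), np.int64(-87), np.int64(150)), (258, np.int64(570), np.int64(-72), np.int64(162))]
218 [(258, np.int64(577), np.int64(-65), np.int64(160)), (262, np.int64(569), np.int64(-60), np.int64(157))]
222 [(258, np.int64(578), np.int64(-66), np.int64(145)), (262, np.int64(571), np.int64(-61), np.int64(143))]
```

View pics/c1.png

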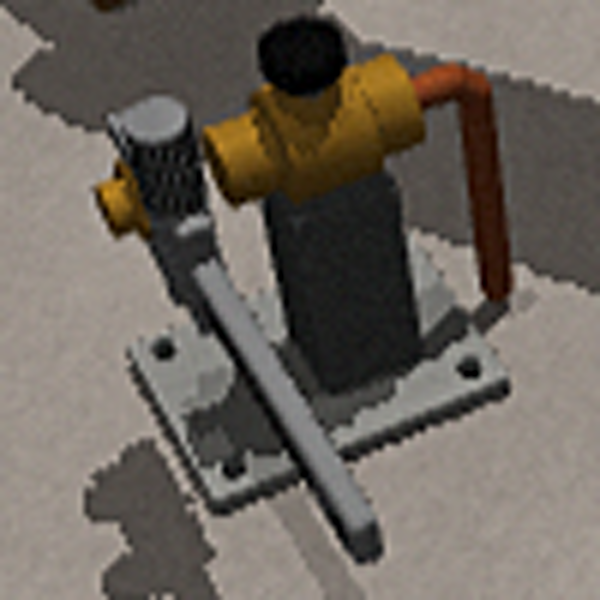

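View pics/c2.png

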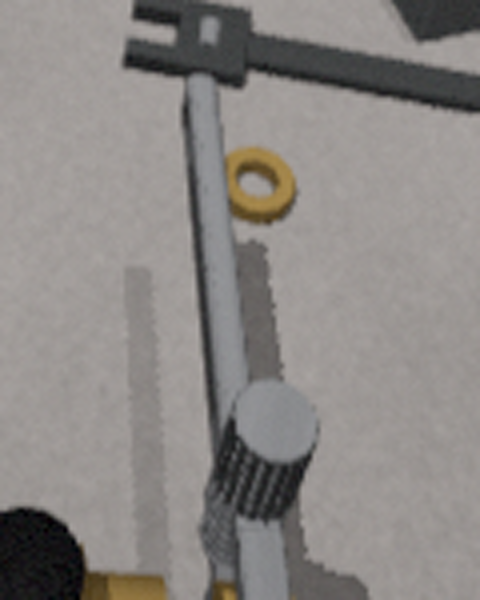

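The scene crop shows the worm's top cap at crop (150,115), which is about (225,149) in full pixels, and the handle end at about (262,220). The side crop shows the cap at about (399,355) and a clear view along the handle. I'll fit both and plan the approach.

```bash
cat >> h.py <<'E'
def rel(target, R=None, verbose=True):
    o=manip.get_obs(); R0=Ro.from_rotvec(o["eef_rot"]); 
    s=R0.inv().apply(np.array(target)-o["tool_pos"])/10
    w=(R0.inv()*R).as_rotvec(degrees=True) if R is not None else np.zeros(3)
    print("t(cm)",s.round(2),"w(deg)",w.round(1)); return s,w
def down(yaw): # tool z down, tool y at heading yaw (deg) in world
    a=np.radians(yaw); y=np.array([np.cos(a),np.sin(a),0]); z=np.array([0,0,-1.]); return Ro.from_matrix(np.stack([np.cross(y,z),y,z],1))
E
python3 - <<'E'
from h import *
for n in ["scene","side"]:
    P=np.load(n+"0.npz")["P"].reshape(-1,3)
    m=(abs(P[:,0]-522)<30)&(abs(P[:,1]+238)<30)&(P[:,2]>220)
    t=P[m]; (c,r)=cv2.minEnclosingCircle(t[:,:2].astype(np.float32))
    b=P[(abs(P[:,0]-522)<20)&(abs(P[:,1]+238)<20)&(P[:,2]>188)&(P[:,2]<216)]
    print(n,"top mean",t.mean(0).round(1),len(t),"circ",np.round(c,1),round(r,1),"barrel",b.min(0).round(),b.max(0).round())
    # handle top
    h=P[(P[:,1]>-195)&(P[:,1]<-40)&(P[:,0]>515)&(P[:,0]<590)&(P[:,2]>158)&(P[:,2]<172)]
    l=cv2.fitLine(h.astype(np.float32),cv2.DIST_HUBER,0,.01,.01).ravel(); l[:3]*=np.sign(l[1])
    print(" handle",l[:3].round(3),l[3:].round(1),"yaw",np.degrees(np.arctan2(l[1],l[0])).round(2),h[:,1].max().round(),"z",h[:,2].mean())
    k=P[(abs(P[:,0]-440)<40)&(abs(P[:,1]+270)<50)&(P[:,2]>185)]
    if len(k): print(" knob",k.mean(0).round(),k.max(0).round())
o=manip.get_obs(); print(Ro.from_rotvec(o["eef_rot"]).as_matrix().round(3))
E
```

```text
scene top mean [ 521.9 -232.   224. ] 78 circ [ 521.9 -233.4] 14.1 barrel [ 510. -240.  188.] [ 536. -218.  215.]
 handle [ 0.284  0.959 -0.007] [ 554.7 -123.9  162.6] yaw 73.51 -60.0 z 162.47478411459028
 knob [ 442. -244.  200.] [ 457. -231.  207.]
side top mean [ 521.1 -235.5  224. ] 372 circ [ 521.7 -235. ] 13.4 barrel [ 508. -248.  188.] [ 532. -227.  216.]
 handle [0.287 0.958 0.001] [ 550.1 -135.6  162.5] yaw 73.3 -62.0 z 162.20173836294717
 knob [ 439. -248.  203.] [ 457. -232.  207.]
[[ 0.962  0.272 -0.   ]
 [ 0.272 -0.962  0.001]
 [ 0.    -0.001 -1.   ]]
```

Run:
```python
from h import *
a,b=np.array([150,-529]),np.array([522,-235]); u=(b-a)/np.linalg.norm(b-a)
for n in ["scene","side"]:
    P=np.load(n+"0.npz")["P"].reshape(-1,3); s=(P[:,:2]-a)@u; d=abs((P[:,:2]-a)@[-u[1],u[0]])
    m=(d<130)&(s>-50)&(s<560)&(P[:,2]>15)&(P[:,2]<400)
    for k in range(-50,560,50):
        q=m&(s>=k)&(s<k+50)
        if q.any(): print(n,k,P[q][:,2].max().round(),P[q].mean(0).round(), d[q].min().round())
c=np.array([521.8,-234.9])
print("above"); rel([*c,280],down(0))
```

```text
scene -50 362.0 [ 176. -588.  244.] 5.0
scene 0 379.0 [ 176. -522.  214.] 0.0
scene 50 164.0 [ 255. -542.  100.] 30.0
scene 100 163.0 [ 313. -541.   85.] 79.0
scene 150 96.0 [ 348. -536.   46.] 127.0
scene 300 16.0 [ 382. -264.   16.] 64.0
scene 350 207.0 [ 393. -231.  126.] 4.0
scene 400 207.0 [ 454. -236.  117.] 0.0
scene 450 227.0 [ 526. -232.  174.] 0.0
scene 500 167.0 [ 541. -176.  160.] 13.0
scene 550 166.0 [ 551. -141.  160.] 48.0
side 350 207.0 [ 420. -242.  185.] 26.0
side 400 207.0 [ 462. -249.  189.] 4.0
side 450 226.0 [ 517. -240.  196.] 0.0
side 500 166.0 [ 538. -172.  160.] 21.0
side 550 165.0 [ 549. -138.  160.] 48.0
above
t(cm) [ 43.81 -18.17  -7.85] w(deg) [ -0.1  -0.  -74.2]
```

```bash
python3 -m handwheel '[{"wx":0,"wy":0,"wz":0,"tx":0,"ty":0,"tz":-5,"hand":1},{"wx":0,"wy":0,"wz":-10,"tx":3,"ty":-1.2,"tz":-7.9,"hand":1},{"wx":0,"wy":0,"wz":-20,"tx":8.6,"ty":-3.6,"tz":-7.9,"hand":1},{"wx":0,"wy":0,"wz":-30,"tx":14.2,"ty":-5.9,"tz":-7.9,"hand":1},{"wx":0,"wy":0,"wz":-40,"tx":19.8,"ty":-8.2,"tz":-7.9,"hand":1},{"wx":0,"wy":0,"wz":-50,"tx":25.4,"ty":-10.5,"tz":-7.9,"hand":1},{"wx":0,"wy":0,"wz":-60,"tx":31,"ty":-12.9,"tz":-7.9,"hand":1},{"wx":0,"wy":0,"wz":-70,"tx":36.6,"ty":-15.2,"tz":-7.9,"hand":1},{"wx":0,"wy":0,"wz":-74.2,"tx":41.5,"ty":-17.2,"tz":-7.9,"hand":1},{"wx":0,"wy":0,"wz":-74.2,"tx":43.8,"ty":-18.2,"tz":-7.9,"hand":1},{"wx":0,"wy":0,"wz":-74.2,"tx":43.8,"ty":-18.2,"tz":-7.9,"hand":1},{"wx":0,"wy":0,"wz":-74.2,"tx":43.8,"ty":-18.2,"tz":-7.9,"hand":1}]'
python3 - <<'E'
from h import *
o=manip.get_obs(); print(o["q"].round(2),o["tool_pos"].round(1),o["joint_velocities"].round(2)); rel([521.8,-234.9,187],down(0))
im,d,P=snap("wrist"); cv2.imwrite("pics/w1.png",im[...,::-1])
Q=P.reshape(-1,3); t=Q[(abs(Q[:,0]-522)<25)&(abs(Q[:,1]+235)<25)&(Q[:,2]>217)&(Q[:,2]<232)]
print(len(t), t.mean(0), cv2.minEnclosingCircle(t[:,:2].astype(np.float32)) if len(t) else 0)
E
```

```text
t: 1.6
tool_pos: [521.2, -235.2, 280.7]
eef_rot: [-2.221, -2.221, 0.001]
force: [-0.4, -0.2, -0.0]
gripper_width: 85.7
gripper_force: 0.0
[-0.42  0.19  0.45  1.83 -0.    1.15] [ 521.2 -235.2  280.7] [-0.01 -0.01 -0.   -0.    0.    0.  ]
t(cm) [0.03 0.07 9.37] w(deg) [-0.  0. -0.]
760 [ 522.34731668 -234.21710542  222.78425091] ((522.26123046875, -234.93319702148438), 13.367325782775879)
```

View pics/w1.png

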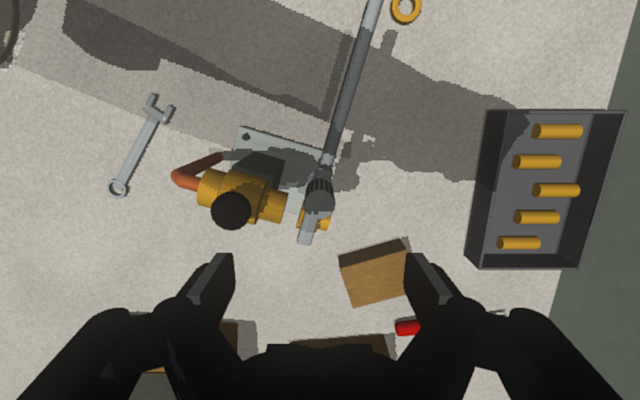

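The wrist view shows the worm at about (318,195) between the fingers and the black knob at about (231,210). The worm centre comes out at (522.2, -235), agreeing with the other cameras. I'll turn 30° so the open finger clears the knob, then go down and close.

```bash
python3 -m handwheel '[{"wz":-10,"tx":0.02,"ty":0.1,"tz":2,"wx":0,"wy":0,"hand":1},{"wz":-20,"tx":0.02,"ty":0.1,"tz":3,"wx":0,"wy":0,"hand":1},{"wz":-30,"tx":0.02,"ty":0.1,"tz":4,"wx":0,"wy":0,"hand":1},{"wz":-30,"tx":0.02,"ty":0.1,"tz":5.5,"wx":0,"wy":0,"hand":1},{"wz":-30,"tx":0.02,"ty":0.1,"tz":7.5,"wx":0,"wy":0,"hand":1},{"wz":-30,"tx":0.02,"ty":0.1,"tz":9.2,"wx":0,"wy":0,"hand":1},{"wz":-30,"tx":0.02,"ty":0.1,"tz":9.2,"wx":0,"wy":0,"hand":1},{"wz":-30,"tx":0.02,"ty":0.1,"tz":9.2,"wx":0,"wy":0,"hand":1}]'
python3 -c "
from h import *
o=manip.get_obs();print(o['moment'],o['q'].round(2))"
```

```text
t: 2.65
tool_pos: [522.4, -235.2, 189.9]
eef_rot: [1.572, 2.719, 0.0]
force: [0.2, 0.0, 0.1]
gripper_width: 85.5
gripper_force: 0.0
[-5.81768776e-06  1.07539487e-02 -9.91498360e-03] [-0.42  0.14  0.21  1.64 -0.    0.63]
```

```bash
python3 -m handwheel '[{"wx":0,"wy":0,"wz":0,"tx":0,"ty":0,"tz":0,"hand":-0.3},{"wx":0,"wy":0,"wz":0,"tx":0,"ty":0,"tz":0,"hand":-1},{"wx":0,"wy":0,"wz":0,"tx":0,"ty":0,"tz":0,"hand":-1},{"wx":0,"wy":0,"wz":0,"tx":0,"ty":0,"tz":0,"hand":-1},{"wx":0,"wy":0,"wz":0,"tx":0,"ty":0,"tz":0,"hand":-1},{"wx":0,"wy":0,"wz":0,"tx":0,"ty":0,"tz":0,"hand":-1},{"wx":0,"wy":0,"wz":0,"tx":0,"ty":0,"tz":0,"hand":-1},{"wx":0,"wy":0,"wz":0,"tx":0,"ty":0,"tz":0,"hand":-1}]'
python3 -c "
from h import *
o=manip.get_obs();print(o['moment'],o['q'].round(2))"
```

```text
t: 3.65
tool_pos: [522.0, -234.9, 189.4]
eef_rot: [-1.571, -2.72, 0.002]
force: [-4.9, -1.2, 5.1]
gripper_width: 21.7
gripper_force: 58.6
[-0.21946305  1.16336794  0.04463857] [-0.42  0.14  0.21  1.64 -0.    0.63]
```

```bash
python3 -m handwheel '[{"wx":0,"wy":0,"wz":8,"tx":0,"ty":0,"tz":0,"hand":-1},{"wx":0,"wy":0,"wz":16,"tx":0,"ty":0,"tz":0,"hand":-1},{"wx":0,"wy":0,"wz":24,"tx":0,"ty":0,"tz":0,"hand":-1},{"wx":0,"wy":0,"wz":32,"tx":0,"ty":0,"tz":0,"hand":-1},{"wx":0,"wy":0,"wz":40,"tx":0,"ty":0,"tz":0,"hand":-1},{"wx":0,"wy":0,"wz":48,"tx":0,"ty":0,"tz":0,"hand":-1},{"wx":0,"wy":0,"wz":52,"tx":0,"ty":0,"tz":0,"hand":-1},{"wx":0,"wy":0,"wz":52,"tx":0,"ty":0,"tz":0,"hand":-1}]'
python3 -c "
from h import *
o=manip.get_obs();print(o['moment'],o['q'].round(2))"
```

```text
t: 4.65
tool_pos: [521.3, -234.9, 189.4]
eef_rot: [-2.605, -1.754, 0.004]
force: [-8.8, -1.0, 3.9]
gripper_width: 21.6
gripper_force: 58.7
[-0.2428978   1.75679072 -0.04560202] [-0.42  0.14  0.21  1.64 -0.    1.53]
```

```bash
python3 -m handwheel '[{"wx":0,"wy":0,"wz":5,"tx":0,"ty":0,"tz":0,"hand":-1},{"wx":0,"wy":0,"wz":8,"tx":0,"ty":0,"tz":0,"hand":-1},{"wx":0,"wy":0,"wz":8,"tx":0,"ty":0,"tz":0,"hand":-1}]'
python3 -c "
from h import *
o=manip.get_obs();print(o['moment'],o['q'].round(3))"
python3 -m handwheel '[{"wx":0,"wy":0,"wz":5,"tx":0,"ty":0,"tz":0,"hand":-1},{"wx":0,"wy":0,"wz":8,"tx":0,"ty":0,"tz":0,"hand":-1},{"wx":0,"wy":0,"wz":8,"tx":0,"ty":0,"tz":0,"hand":-1}]'
python3 -c "
from h import *
o=manip.get_obs();print(o['moment'],o['q'].round(3))"
```

```text
t: 5.03
tool_pos: [521.2, -234.9, 189.3]
eef_rot: [-2.721, -1.57, 0.004]
force: [-8.9, -0.9, 6.2]
gripper_width: 22.0
gripper_force: 58.8
[-0.2241855   1.95845207  0.32163008] [-0.422  0.137  0.206  1.642 -0.002  1.673]
t: 5.4
tool_pos: [523.4, -231.8, 189.4]
eef_rot: [-2.82, -1.377, -0.006]
force: [2.6, 13.8, 4.4]
gripper_width: 21.8
gripper_force: 60.2
[ 3.00317594 -0.41505568 -0.06595719] [-0.42   0.137  0.207  1.64   0.005  1.813]
```

```bash
python3 -m handwheel '[{"wx":0,"wy":0,"wz":0,"tx":0,"ty":0,"tz":0,"hand":0},{"wx":0,"wy":0,"wz":0,"tx":0,"ty":0,"tz":0,"hand":0.6},{"wx":0,"wy":0,"wz":0,"tx":0,"ty":0,"tz":0,"hand":0.6},{"wx":0,"wy":0,"wz":0,"tx":0,"ty":0,"tz":0,"hand":0.6}]'
python3 - <<'E'
from h import *
im,d,P=snap("side"); cv2.imwrite("pics/s2.png",cv2.resize(im[180:400,280:480][...,::-1],(545,600),interpolation=cv2.INTER_CUBIC))
im2,d2,P2=snap("scene")
for n,p in (("side",P),("scene",P2)):
    p=p.reshape(-1,3)
    h=p[(p[:,1]>-185)&(p[:,1]<-40)&(p[:,0]>515)&(p[:,0]<590)&(p[:,2]>135)&(p[:,2]<172)]
    b=[round(float(np.percentile(h[(h[:,1]>y)&(h[:,1]<y+20)][:,2],90)),1) for y in range(-180,-60,20) if ((h[:,1]>y)&(h[:,1]<y+20)).any()]
    q=np.load(n+"0.npz")["P"].reshape(-1,3)
    h=q[(q[:,1]>-185)&(q[:,1]<-40)&(q[:,0]>515)&(q[:,0]<590)&(q[:,2]>135)&(q[:,2]<172)]
    b0=[round(float(np.percentile(h[(h[:,1]>y)&(h[:,1]<y+20)][:,2],90)),1) for y in range(-180,-60,20)]
    print(n,b,b0)
E
```

```text
t: 5.9
tool_pos: [522.6, -234.8, 188.9]
eef_rot: [2.824, 1.377, -0.0]
force: [-0.3, 0.5, -0.3]
gripper_width: 68.5
gripper_force: 0.0
side [162.4, 162.7, 162.5] [163.7, 163.5, 163.8, 163.6, 163.2, 163.5]
scene [163.9, 163.9, 163.5, 163.5, 163.6, 162.8] [164.6, 164.5, 164.5, 164.5, 164.5, 163.5]
```

View pics/s2.png

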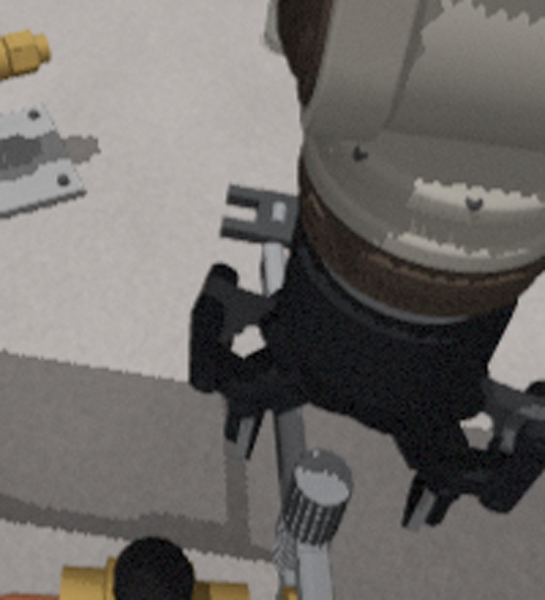

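The wrench has stayed essentially level, with the handle top down only about 1 mm, and the worm at crop (322,480) is still between the open fingers. The moment suggested a stop after about 60°. I'll regrip to confirm it.

```bash
python3 -m handwheel '[{"wx":0,"wy":0,"wz":0,"tx":0,"ty":0,"tz":0,"hand":-0.3},{"wx":0,"wy":0,"wz":0,"tx":0,"ty":0,"tz":0,"hand":-1},{"wx":0,"wy":0,"wz":0,"tx":0,"ty":0,"tz":0,"hand":-1},{"wx":0,"wy":0,"wz":0,"tx":0,"ty":0,"tz":0,"hand":-1},{"wx":0,"wy":0,"wz":0,"tx":0,"ty":0,"tz":0,"hand":-1},{"wx":0,"wy":0,"wz":0,"tx":0,"ty":0,"tz":0,"hand":-1},{"wx":0,"wy":0,"wz":0,"tx":0,"ty":0,"tz":0,"hand":-1}]'
for i in 1 ; do python3 -c "
from h import *
o=manip.get_obs();print(o['moment'],o['q'].round(3))"; done
python3 -m handwheel '[{"wx":0,"wy":0,"wz":3,"tx":0,"ty":0,"tz":0,"hand":-1},{"wx":0,"wy":0,"wz":3,"tx":0,"ty":0,"tz":0,"hand":-1}]'
python3 -c "
from h import *
o=manip.get_obs();print(o['moment'],o['q'].round(3))"
python3 -m handwheel '[{"wx":0,"wy":0,"wz":3,"tx":0,"ty":0,"tz":0,"hand":-1},{"wx":0,"wy":0,"wz":3,"tx":0,"ty":0,"tz":0,"hand":-1}]'
python3 -c "
from h import *
o=manip.get_obs();print(o['moment'],o['q'].round(3))"
```

```text
t: 6.88
tool_pos: [521.7, -233.9, 189.4]
eef_rot: [-2.822, -1.377, 0.001]
force: [-6.0, 3.4, 5.4]
gripper_width: 22.0
gripper_force: 58.6
[0.88158016 1.19220654 0.0416563 ] [-0.422  0.137  0.206  1.642  0.     1.812]
t: 7.12
tool_pos: [521.8, -233.9, 189.4]
eef_rot: [-2.858, -1.301, 0.001]
force: [-6.7, 3.8, 5.3]
gripper_width: 21.7
gripper_force: 58.6
[ 8.83696063e-01  1.22790898e+00 -3.41295941e-04] [-4.220e-01  1.370e-01  2.060e-01  1.642e+00  1.000e-03  1.865e+00]
t: 7.38
tool_pos: [521.8, -234.0, 189.4]
eef_rot: [-2.891, -1.226, 0.001]
force: [-5.3, 4.1, 5.3]
gripper_width: 21.5
gripper_force: 58.6
[0.79847922 1.20282847 0.03347828] [-0.422  0.137  0.206  1.642  0.     1.918]
```

```bash
G='from h import *
o=manip.get_obs();print(o["moment"].round(3),o["q"][5].round(3),o["joint_efforts"][5].round(3))'
python3 -m handwheel '[{"wx":0,"wy":0,"wz":3,"tx":0,"ty":0,"tz":0,"hand":-1},{"wx":0,"wy":0,"wz":3,"tx":0,"ty":0,"tz":0,"hand":-1}]'; python3 -c "$G"
python3 -m handwheel '[{"wx":0,"wy":0,"wz":3,"tx":0,"ty":0,"tz":0,"hand":-1},{"wx":0,"wy":0,"wz":3,"tx":0,"ty":0,"tz":0,"hand":-1}]'; python3 -c "$G"
python3 -m handwheel '[{"wx":0,"wy":0,"wz":3,"tx":0,"ty":0,"tz":0,"hand":-1},{"wx":0,"wy":0,"wz":3,"tx":0,"ty":0,"tz":0,"hand":-1}]'; python3 -c "$G"
python3 -m handwheel '[{"wx":0,"wy":0,"wz":3,"tx":0,"ty":0,"tz":0,"hand":-1},{"wx":0,"wy":0,"wz":3,"tx":0,"ty":0,"tz":0,"hand":-1}]'; python3 -c "$G"
```

```text
t: 7.62
tool_pos: [521.8, -234.0, 189.4]
eef_rot: [-2.922, -1.15, 0.001]
force: [-5.3, 4.0, 4.9]
gripper_width: 21.4
gripper_force: 58.6
[ 0.836  1.163 -0.038] 1.97 0.285
t: 7.88
tool_pos: [521.8, -234.0, 189.4]
eef_rot: [-2.951, -1.074, 0.001]
force: [-6.3, 2.6, 4.9]
gripper_width: 21.7
gripper_force: 58.6
[0.722 1.19  0.453] 2.022 0.796
t: 8.12
tool_pos: [519.6, -235.2, 189.1]
eef_rot: [-2.98, -0.994, 0.009]
force: [-16.9, -3.1, 5.4]
gripper_width: 21.7
gripper_force: 59.4
[-0.763  3.558 -0.073] 2.075 0.292
t: 8.38
tool_pos: [519.5, -235.2, 189.1]
eef_rot: [-3.005, -0.915, 0.009]
force: [-17.1, -1.6, 6.1]
gripper_width: 21.5
gripper_force: 59.5
[-0.542  3.529 -0.052] 2.127 0.313
```

```bash
G='from h import *
o=manip.get_obs();print(o["moment"].round(3),o["q"][5].round(3),o["joint_efforts"][5].round(3))'
python3 -m handwheel '[{"wx":0,"wy":0,"wz":0,"tx":0,"ty":0,"tz":0,"hand":-0.1},{"wx":0,"wy":0,"wz":0,"tx":0,"ty":0,"tz":0,"hand":-0.1},{"wx":0,"wy":0,"wz":-8,"tx":0,"ty":0,"tz":0,"hand":-0.1},{"wx":0,"wy":0,"wz":-16,"tx":0,"ty":0,"tz":0,"hand":-0.1},{"wx":0,"wy":0,"wz":-24,"tx":0,"ty":0,"tz":0,"hand":-0.1},{"wx":0,"wy":0,"wz":-24,"tx":0,"ty":0,"tz":0,"hand":-0.1}]'; python3 -c "$G"
python3 - <<'E'
from h import *
im,d,P=snap("wrist"); cv2.imwrite("pics/w2.png",im[...,::-1])
E
```

```text
t: 9.12
tool_pos: [522.9, -234.6, 188.9]
eef_rot: [2.748, 1.522, 0.0]
force: [-0.5, -0.5, -0.1]
gripper_width: 38.4
gripper_force: 0.0
[-0.003  0.001 -0.01 ] 1.708 -1.187
```

View pics/w2.png

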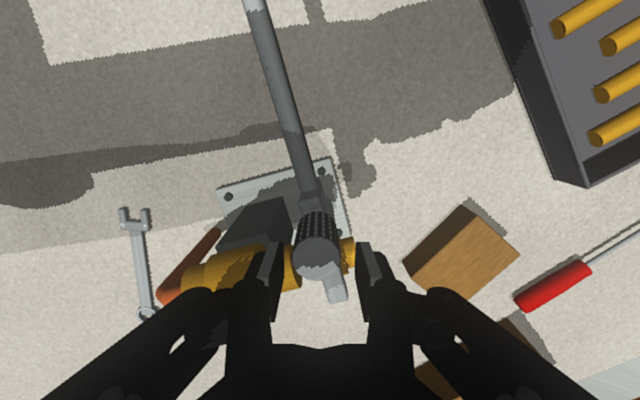

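The wrist view shows the worm at about (318,250), centred between the half-open fingers with its knurls visible. I'll grip, turn, release and return, then compare the knurls to see whether the worm still moves.

```bash
G='from h import *
o=manip.get_obs();print(o["moment"].round(3),o["q"][5].round(3),o["joint_efforts"][5].round(3))'
python3 -m handwheel '[{"wx":0,"wy":0,"wz":0,"tx":0,"ty":0,"tz":0,"hand":-1},{"wx":0,"wy":0,"wz":0,"tx":0,"ty":0,"tz":0,"hand":-1},{"wx":0,"wy":0,"wz":0,"tx":0,"ty":0,"tz":0,"hand":-1},{"wx":0,"wy":0,"wz":0,"tx":0,"ty":0,"tz":0,"hand":-1}]'; python3 -c "$G"
python3 -m handwheel '[{"wx":0,"wy":0,"wz":2,"tx":0,"ty":0,"tz":0,"hand":-1},{"wx":0,"wy":0,"wz":4,"tx":0,"ty":0,"tz":0,"hand":-1},{"wx":0,"wy":0,"wz":4,"tx":0,"ty":0,"tz":0,"hand":-1}]'; python3 -c "$G"
python3 -m handwheel '[{"wx":0,"wy":0,"wz":3,"tx":0,"ty":0,"tz":0,"hand":-1},{"wx":0,"wy":0,"wz":3,"tx":0,"ty":0,"tz":0,"hand":-1}]'; python3 -c "$G"
python3 -m handwheel '[{"wx":0,"wy":0,"wz":0,"tx":0,"ty":0,"tz":0,"hand":-0.1},{"wx":0,"wy":0,"wz":0,"tx":0,"ty":0,"tz":0,"hand":-0.1},{"wx":0,"wy":0,"wz":-7,"tx":0,"ty":0,"tz":0,"hand":-0.1},{"wx":0,"wy":0,"wz":-7,"tx":0,"ty":0,"tz":0,"hand":-0.1},{"wx":0,"wy":0,"wz":-7,"tx":0,"ty":0,"tz":0,"hand":-0.1}]'; python3 -c "$G"
python3 - <<'E'
from h import *
im,d,P=snap("wrist"); cv2.imwrite("pics/w3.png",im[...,::-1])
a=cv2.imread("pics/w2.png")[200:310,280:360]; b=cv2.imread("pics/w3.png")[200:310,280:360]
cv2.imwrite("pics/cmp.png",cv2.resize(np.hstack([a,b]),(800,550),interpolation=cv2.INTER_NEAREST))
E
```

```text
t: 9.68
tool_pos: [521.6, -233.8, 189.4]
eef_rot: [-2.748, -1.519, 0.001]
force: [-7.8, 5.0, 6.4]
gripper_width: 21.4
gripper_force: 58.5
[ 0.998  1.548 -0.032] 1.71 -0.011
t: 10.05
tool_pos: [521.6, -233.8, 189.4]
eef_rot: [-2.799, -1.422, 0.001]
force: [-7.4, 3.7, 4.7]
gripper_width: 21.4
gripper_force: 58.5
[ 0.992  1.502 -0.049] 1.78 0.186
t: 10.3
tool_pos: [521.6, -233.8, 189.4]
eef_rot: [-2.836, -1.348, 0.001]
force: [-6.7, 3.9, 5.0]
gripper_width: 21.4
gripper_force: 58.5
[0.975 1.476 0.048] 1.832 0.37
t: 10.92
tool_pos: [522.7, -234.7, 188.9]
eef_rot: [2.75, 1.519, 0.0]
force: [-0.1, 0.7, 0.1]
gripper_width: 38.5
gripper_force: 0.0
[ 0.03   0.047 -0.019] 1.71 -0.037
```

View pics/cmp.png

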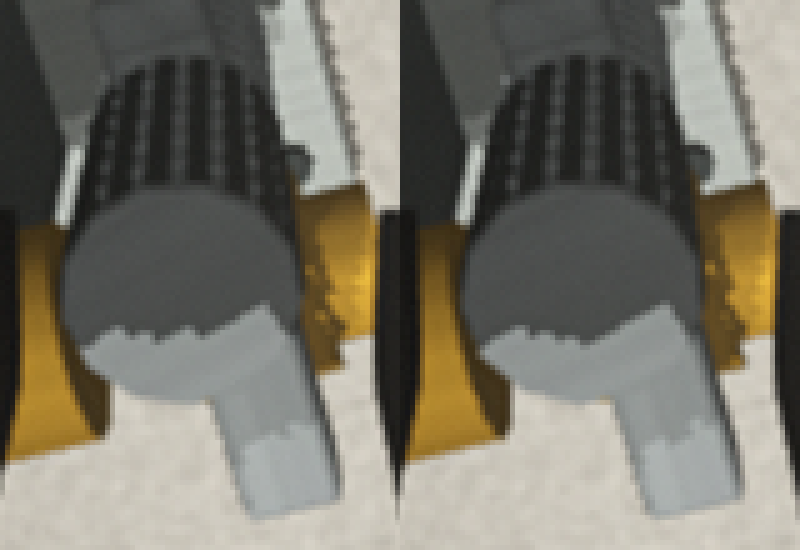

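The knurl stripes moved by roughly 7°, so the worm was still turning. The earlier slips at the stop must have rolled it back. I'll regrip, creep in small steps until the moment rises, and release before it slips.

```bash
cat > g.py <<'E'
from h import *
o=manip.get_obs();print(o["moment"].round(3),o["q"][5].round(3),o["joint_efforts"][5].round(3))
E
python3 -m handwheel '[{"wx":0,"wy":0,"wz":0,"tx":0,"ty":0,"tz":0,"hand":-1},{"wx":0,"wy":0,"wz":0,"tx":0,"ty":0,"tz":0,"hand":-1},{"wx":0,"wy":0,"wz":0,"tx":0,"ty":0,"tz":0,"hand":-1},{"wx":0,"wy":0,"wz":0,"tx":0,"ty":0,"tz":0,"hand":-1}]'|grep -v rot; python3 g.py
python3 -m handwheel '[{"wx":0,"wy":0,"wz":1.5,"tx":0,"ty":0,"tz":0,"hand":-1},{"wx":0,"wy":0,"wz":1.5,"tx":0,"ty":0,"tz":0,"hand":-1}]'|grep pos; python3 g.py
python3 -m handwheel '[{"wx":0,"wy":0,"wz":1.5,"tx":0,"ty":0,"tz":0,"hand":-1},{"wx":0,"wy":0,"wz":1.5,"tx":0,"ty":0,"tz":0,"hand":-1}]'|grep pos; python3 g.py
```

```text
t: 11.48
tool_pos: [521.5, -233.9, 189.4]
force: [-6.3, 4.0, 5.5]
gripper_width: 21.3
gripper_force: 58.5
[0.951 1.516 0.038] 1.708 -0.004
tool_pos: [521.5, -233.9, 189.4]
[0.911 1.529 0.216] 1.735 0.382
tool_pos: [521.5, -233.9, 189.4]
[0.843 1.634 0.488] 1.76 0.659
```

The moment rises straight away (0.2, then 0.49), so the worm is at its stop. I'll back the tool off 2° to relax, release, and check with a picture.

```bash
python3 -m handwheel '[{"wx":0,"wy":0,"wz":-2,"tx":0,"ty":0,"tz":0,"hand":-1},{"wx":0,"wy":0,"wz":-2,"tx":0,"ty":0,"tz":0,"hand":-1}]'|grep pos; python3 g.py
python3 -m handwheel '[{"wx":0,"wy":0,"wz":0,"tx":0,"ty":0,"tz":0,"hand":-0.1},{"wx":0,"wy":0,"wz":0,"tx":0,"ty":0,"tz":0,"hand":-0.1},{"wx":0,"wy":0,"wz":-1,"tx":0,"ty":0,"tz":0,"hand":-0.1},{"wx":0,"wy":0,"wz":-1,"tx":0,"ty":0,"tz":0,"hand":-0.1}]'|grep -v rot; python3 g.py
python3 - <<'E'
from h import *
im,d,P=snap("wrist"); cv2.imwrite("pics/w4.png",im[...,::-1])
a=cv2.imread("pics/w3.png")[200:245,285:350]; b=cv2.imread("pics/w4.png")[200:245,285:350]
cv2.imwrite("pics/cmp2.png",cv2.resize(np.hstack([a,b]),None,fx=6,fy=6,interpolation=cv2.INTER_NEAREST))
g=[cv2.cvtColor(x[12:34,15:48],cv2.COLOR_BGR2GRAY).astype(float).mean(0).round() for x in (cv2.imread("pics/w2.png")[200:245,285:350],a,b)]
for r in g: print(r.astype(int).tolist())
E
```

```text
tool_pos: [521.5, -233.9, 189.4]
[0.91  1.493 0.254] 1.725 0.023
t: 12.72
tool_pos: [522.7, -234.7, 188.9]
force: [-0.6, 0.5, 0.5]
gripper_width: 38.3
gripper_force: 0.0
[-0.001  0.052 -0.022] 1.707 -0.137
[51, 51, 52, 50, 44, 38, 40, 49, 59, 58, 45, 35, 33, 34, 47, 62, 66, 53, 36, 34, 34, 42, 59, 67, 54, 39, 37, 39, 47, 60, 58, 48, 45]
[52, 49, 45, 52, 55, 51, 42, 36, 35, 44, 59, 64, 52, 38, 33, 33, 42, 58, 66, 58, 43, 35, 35, 37, 52, 65, 57, 43, 39, 41, 48, 57, 53]
[52, 48, 45, 52, 56, 51, 42, 35, 35, 43, 58, 64, 53, 38, 33, 33, 40, 56, 66, 60, 44, 35, 35, 36, 51, 65, 58, 44, 39, 40, 48, 57, 54]
```

The knurls moved by less than 0.5° and the stop was felt at once, so the jaw is snug and stayed so after release. Now the handle.

Run:
```python
from h import *
y=np.array([np.cos(np.radians(73.4)),np.sin(np.radians(73.4))]); n=np.array([522.3,-235])-38*y
R=down(-16.6)
rel([522.7,-234.7,260])
rel([*(n+165*y),185],R)
# arc, expressed from level-handle pose: forward along y, down z
for th in np.arange(0,.61,.1):
    print(round(th,2), (n+(170*np.cos(th)+13*np.sin(th))*y).round(1), 151-170*np.sin(th)+13*np.cos(th))
```

```text
t(cm) [-0.    0.   -7.12] w(deg) [0. 0. 0.]
t(cm) [12.19 -3.39  0.38] w(deg) [  0.   -0.  -15.4]
0.0 [ 560.  -108.5] 164.0
0.1 [ 560.1 -108.1] 146.96337331865357
0.2 [ 559.8 -109.3] 129.96707927677573
0.3 [ 558.9 -112.1] 113.18093922620515
0.4 [ 557.6 -116.5] 96.77267472956692
0.5 [ 555.8 -122.5] 80.90623174186034
0.6 [ 553.6 -129.9] 65.74014251666978
```

```bash
python3 -m handwheel '[{"wx":0,"wy":0,"wz":0,"tx":0,"ty":0,"tz":0,"hand":0.2},{"wx":0,"wy":0,"wz":0,"tx":0,"ty":0,"tz":-4,"hand":0.2},{"wx":0,"wy":0,"wz":0,"tx":0,"ty":0,"tz":-8,"hand":0.2},{"wx":0,"wy":0,"wz":-5,"tx":4,"ty":-1,"tz":-8,"hand":-1},{"wx":0,"wy":0,"wz":-10,"tx":8,"ty":-2.2,"tz":-7,"hand":-1},{"wx":0,"wy":0,"wz":-15.4,"tx":12.2,"ty":-3.4,"tz":-4,"hand":-1},{"wx":0,"wy":0,"wz":-15.4,"tx":12.2,"ty":-3.4,"tz":-1,"hand":-1},{"wx":0,"wy":0,"wz":-15.4,"tx":12.2,"ty":-3.4,"tz":0,"hand":-1},{"wx":0,"wy":0,"wz":-15.4,"tx":12.2,"ty":-3.4,"tz":0.4,"hand":-1},{"wx":0,"wy":0,"wz":-15.4,"tx":12.2,"ty":-3.4,"tz":0.4,"hand":-1}]'
python3 - <<'E'
from h import *
im,d,P=snap("side"); im2,d2,P2=snap("scene")
cv2.imwrite("pics/p1.png",np.vstack([cv2.resize(im2[120:250,180:320],(430,300)) ,cv2.resize(im[180:400,280:480],(430,300))])[...,::-1])
print(manip.get_obs()["q"].round(2))
rel([556,-120,80],down(-16.6))
E
```

```text
t: 14.02
tool_pos: [558.7, -113.7, 185.8]
eef_rot: [2.519, 1.876, 0.001]
force: [-0.5, -0.7, -0.1]
gripper_width: -0.2
gripper_force: 0.0
[-0.2   0.13  0.19  1.63  0.    1.66]
t(cm) [-0.69 -0.1  10.6 ] w(deg) [ 0.1 -0.  -0. ]
```

View pics/p1.png

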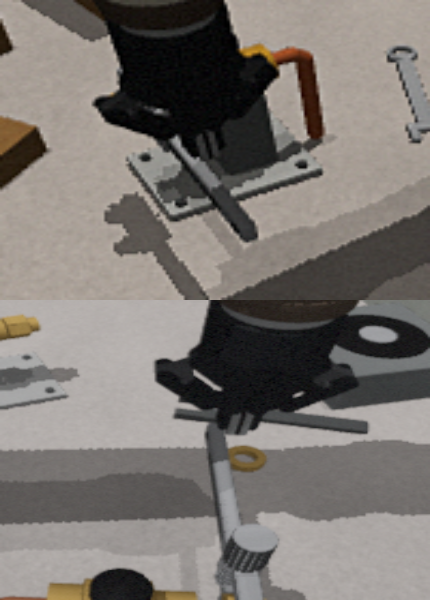

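The fingers are shut and sit right over the handle in both views. Pushing down along the arc.

```bash
python3 -m handwheel '[{"wx":0,"wy":0,"wz":0,"tx":0.1,"ty":0,"tz":1.2,"hand":-1},{"wx":0,"wy":0,"wz":0,"tx":0.3,"ty":0,"tz":2.2,"hand":-1},{"wx":0,"wy":0,"wz":0,"tx":0.4,"ty":0,"tz":3.2,"hand":-1},{"wx":0,"wy":0,"wz":0,"tx":0.3,"ty":0,"tz":4.2,"hand":-1},{"wx":0,"wy":0,"wz":0,"tx":0.2,"ty":0,"tz":5.2,"hand":-1},{"wx":0,"wy":0,"wz":0,"tx":0.1,"ty":0,"tz":6.2,"hand":-1},{"wx":0,"wy":0,"wz":0,"tx":0,"ty":0,"tz":7.2,"hand":-1},{"wx":0,"wy":0,"wz":0,"tx":-0.2,"ty":0,"tz":8.2,"hand":-1},{"wx":0,"wy":0,"wz":0,"tx":-0.4,"ty":0,"tz":9,"hand":-1},{"wx":0,"wy":0,"wz":0,"tx":-0.4,"ty":0,"tz":9,"hand":-1}]'
python3 -m handwheel '[{"wx":0,"wy":0,"wz":0,"tx":-0.2,"ty":0,"tz":0.5,"hand":-1},{"wx":0,"wy":0,"wz":0,"tx":-0.3,"ty":0,"tz":0.8,"hand":-1}]'
```

```text
t: 15.38
tool_pos: [557.5, -116.8, 94.6]
eef_rot: [-2.519, -1.878, -0.001]
force: [0.4, -0.3, -0.3]
gripper_width: 0.3
gripper_force: 0.1
t: 15.62
tool_pos: [556.9, -119.4, 87.1]
eef_rot: [-2.518, -1.878, -0.003]
force: [1.1, 5.8, 3.9]
gripper_width: 0.1
gripper_force: 3.0
```

```bash
python3 -m handwheel '[{"wx":0,"wy":0,"wz":0,"tx":-0.2,"ty":0,"tz":0.5,"hand":-1},{"wx":0,"wy":0,"wz":0,"tx":-0.2,"ty":0,"tz":0.5,"hand":-1}]'|egrep "pos|force:"
python3 -m handwheel '[{"wx":0,"wy":0,"wz":0,"tx":-0.2,"ty":0,"tz":0.4,"hand":-1},{"wx":0,"wy":0,"wz":0,"tx":-0.2,"ty":0,"tz":0.4,"hand":-1}]'|egrep "pos|force:"
python3 - <<'E'
from h import *
im,d,P=snap("side"); im2,d2,P2=snap("scene")
n=np.array([511.4,-271.4]); y=np.array([.286,.958])
for nm,p in (("side",P),("scene",P2)):
    p=p.reshape(-1,3); s=(p[:,:2]-n)@y; c=(p[:,:2]-n)@[y[1],-y[0]]
    m=(abs(c)<9)&(s>60)&(s<215)&(p[:,2]>30)&(p[:,2]<160)
    print(nm,[(k,p[m&(s>=k)&(s<k+10)][:,2].max().round()) for k in range(60,210,10) if (m&(s>=k)&(s<k+10)).any()])
E
```

```text
tool_pos: [556.1, -121.6, 81.8]
force: [1.8, 2.0, 2.6]
gripper_force: 1.1
tool_pos: [555.5, -123.6, 77.8]
force: [1.6, 3.3, 3.3]
gripper_force: 1.5
side [(60, np.float64(129.0)), (70, np.float64(133.0)), (80, np.float64(133.0)), (90, np.float64(129.0)), (100, np.float64(126.0)), (110, np.float64(122.0)), (120, np.float64(118.0)), (130, np.float64(115.0)), (140, np.float64(160.0)), (150, np.float64(158.0)), (160, np.float64(156.0)), (170, np.float64(77.0)), (180, np.float64(82.0)), (190, np.float64(73.0))]
scene [(140, np.float64(159.0)), (150, np.float64(159.0)), (160, np.float64(159.0)), (170, np.float64(155.0)), (180, np.float64(96.0)), (190, np.float64(94.0)), (200, np.float64(89.0))]
```

Run:
```python
from h import *
im,d,P=snap("side"); im2,d2,P2=snap("scene")
cv2.imwrite("pics/p2.png",np.vstack([cv2.resize(im2[150:250,200:300],(430,300)) ,cv2.resize(im[180:340,310:440],(430,300))])[...,::-1])
```

```text
(no output)
```

View pics/p2.png

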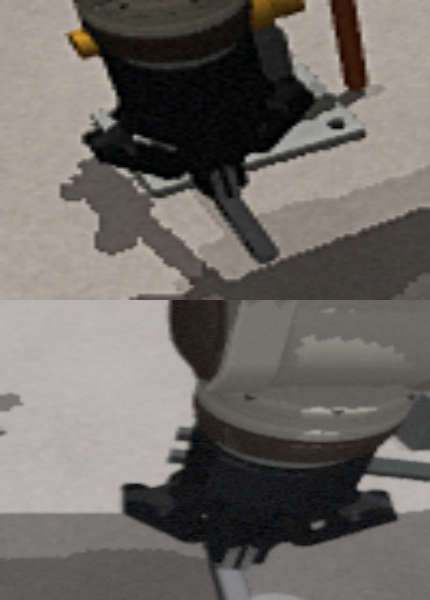

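Run:
```python
from h import *
n=np.array([511.4,-271.4]); y=np.array([.286,.958])
for nm in ("side","scene","wrist"):
    im,d,P=snap(nm); p=P.reshape(-1,3); g=im.reshape(-1,3).astype(int); s=(p[:,:2]-n)@y; c=(p[:,:2]-n)@[y[1],-y[0]]
    m=(abs(c)<40)&(s>60)&(s<240)&(p[:,2]>25)&(p[:,2]<175)
    print(nm)
    for k in range(60,240,15):
        q=np.where(m&(s>=k)&(s<k+15)&(d.ravel()>0))[0]
        q=q[np.argsort(-p[q,2])][::max(1,len(q)//8)][:8]
        print(k,[(int(c[i]),int(p[i,2]),int(g[i].mean())) for i in q])
```

```text
side
60 [(-7, 132, 80), (-7, 130, 50), (-6, 129, 68), (-7, 125, 74), (-7, 123, 52), (-7, 122, 67), (-7, 120, 77), (-7, 117, 91)]
75 [(-5, 132, 86), (-6, 130, 98), (-4, 130, 146), (-5, 129, 135), (-7, 126, 72), (-7, 124, 44), (-7, 117, 72), (-7, 114, 94)]
90 [(-3, 127, 145), (-4, 126, 144), (-1, 126, 128), (-5, 124, 136), (0, 123, 143), (-6, 121, 103), (-7, 119, 58), (-7, 112, 56)]
105 [(-3, 123, 131), (-6, 122, 118), (-4, 121, 130), (0, 120, 131), (2, 119, 130), (4, 118, 115), (-7, 117, 64), (-7, 109, 45)]
120 [(-3, 119, 133), (-4, 116, 131), (3, 115, 117), (2, 114, 124), (2, 113, 118), (1, 112, 130), (4, 111, 110), (-7, 104, 65)]
135 [(13, 174, 22), (-33, 168, 23), (8, 163, 29), (-23, 159, 28), (17, 154, 10), (0, 144, 28), (10, 129, 23), (1, 116, 58)]
150 [(-31, 174, 24), (27, 165, 19), (24, 164, 21), (-20, 163, 18), (-27, 163, 20), (30, 162, 24), (5, 157, 23), (1, 148, 17)]
165 [(-7, 78, 72), (-7, 76, 85), (-7, 76, 82), (-7, 73, 82)]
180 [(-7, 82, 33), (-7, 81, 28), (-7, 80, 33), (-7, 79, 44), (-7, 77, 59), (-7, 75, 67), (-8, 72, 70), (-8, 71, 54)]
195 []
210 []
225 []
scene
60 []

[... 750 characters left out ...]
 (3, 117, 110), (0, 117, 141)]
120 [(1, 117, 137), (0, 117, 149), (1, 116, 140)]
135 [(33, 174, 15), (31, 170, 14), (28, 167, 12), (33, 165, 15), (35, 164, 17), (28, 162, 16), (-31, 161, 18), (34, 157, 21)]
150 [(-30, 174, 25), (-26, 167, 27), (26, 163, 21), (-26, 162, 22), (-16, 157, 23), (-15, 148, 26), (-7, 134, 29), (-4, 122, 60)]
165 [(34, 174, 27), (-35, 172, 31), (30, 167, 24), (-12, 163, 21), (-22, 160, 27), (-23, 157, 32), (4, 153, 23), (1, 131, 27)]
180 [(1, 94, 77), (4, 92, 63), (-3, 91, 79), (0, 90, 78), (-6, 89, 92), (4, 88, 64), (4, 87, 64), (-6, 86, 88)]
195 [(0, 88, 77), (0, 86, 76), (-2, 85, 75), (0, 84, 76), (0, 84, 74), (3, 83, 68), (5, 82, 53), (-2, 81, 70)]
210 []
225 []
```

Run:
```python
from h import *
o=manip.get_obs(); print(o["tool_pos"].round(1),o["gripper_width"].round(2)); R=Ro.from_rotvec(o["eef_rot"])
for nm in ("wrist","side","scene"):
    im,d,P=snap(nm); p=R.inv().apply(P.reshape(-1,3)-o["tool_pos"]); g=im.reshape(-1,3).mean(1)
    m=(abs(p[:,0])<40)&(abs(p[:,1])<40)&(p[:,2]>-70)&(p[:,2]<20)&(d.ravel()>0)
    print(nm)
    for k in range(-70,20,6):
        q=m&(p[:,2]>=k)&(p[:,2]<k+6)
        if q.any():
            for nme,w in (("dark",g<35),("lite",g>=35)):
                r=p[q&w]
                if len(r): print(k,nme,len(r),"x",np.percentile(r[:,0],[2,98]).round(),"y",np.percentile(r[:,1],[2,50,98]).round())
```

```text
Traceback (most recent call last):
AttributeError: 'float' object has no attribute 'round'
```

Run:
```python
from h import *
o=manip.get_obs(); print(o["tool_pos"].round(1),o["gripper_width"],o["force"]); R=Ro.from_rotvec(o["eef_rot"])
for nm in ("wrist","side","scene"):
    im,d,P=snap(nm); p=R.inv().apply(P.reshape(-1,3)-o["tool_pos"]); g=im.reshape(-1,3).mean(1)
    m=(abs(p[:,0])<40)&(abs(p[:,1])<40)&(p[:,2]>-70)&(p[:,2]<20)&(d.ravel()>0)
    print(nm)
    for k in range(-70,20,6):
        q=m&(p[:,2]>=k)&(p[:,2]<k+6)
        if q.any():
            for nme,w in (("dark",g<35),("lite",g>=35)):
                r=p[q&w]
                if len(r): print(k,nme,len(r),"x",np.percentile(r[:,0],[2,98]).round(),"y",np.percentile(r[:,1],[2,50,98]).round())
```

```text
[ 555.4 -123.8   77.9] -0.12238207113048075 [1.48330029 2.74524543 1.56705957]
wrist
-70 dark 488 x [-10.  12.] y [-11.   1.  13.]
-70 lite 140 x [-11.  12.] y [-5.  3. 14.]
-64 dark 102 x [ 7. 12.] y [-12.   1.  14.]
-64 lite 177 x [ 7. 12.] y [-5.  3. 11.]
-58 dark 224 x [ 6. 11.] y [-12.   1.  14.]
-58 lite 178 x [ 7. 11.] y [-6.  3. 15.]
-52 dark 209 x [ 6. 11.] y [-12.   1.  14.]
-52 lite 158 x [ 7. 11.] y [-12.  -0.  15.]
-46 dark 163 x [ 6. 11.] y [-12.   1.  14.]
-46 lite 187 x [-40.  11.] y [-11.   2.  14.]
-40 dark 111 x [ 6. 11.] y [-11.   1.  13.]
-40 lite 192 x [-39.  11.] y [-6.  2.  9.]
-34 dark 9 x [10. 11.] y [-0.  1.  2.]
-34 lite 40 x [10. 11.] y [-5.  3.  8.]
-28 lite 51 x [ 7. 10.] y [-4. -0.  4.]
-22 lite 646 x [ 6. 24.] y [-6. -0.  6.]
-16 lite 655 x [18. 39.] y [-7. -0.  6.]
-10 lite 129 x [29. 40.] y [-7. -1.  6.]
side
-70 dark 16 x [-12.   1.] y [-10.   1.  10.]
-70 lite 18 x [-12.  -7.] y [-6.  2.  7.]
-64 dark 11 x [-10.  -5.] y [-13. -11.  10.]
-64 lite 15 x [-12.  -7.] y [-6.  2. 12.]
-58 dark 19 x [-11.   2.] y [-13.  -8.  11.]
-58 lite 20 x [-12.  -6.]
[... 951 characters left out ...]
6.  3. 12.]
-52 dark 13 x [ 1. 15.] y [-13.   1.  13.]
-52 lite 6 x [ 9. 13.] y [-6. -3.  5.]
-46 dark 14 x [-0. 12.] y [-11.   5.  13.]
-46 lite 7 x [ 7. 13.] y [-14.  -4.   5.]
-40 dark 4 x [ 7. 12.] y [-10.  -0.   7.]
-40 lite 8 x [ 8. 11.] y [-6. -0. 10.]
-34 lite 2 x [ 7. 11.] y [5. 6. 6.]
-28 dark 1 x [3. 3.] y [-5. -5. -5.]
-28 lite 12 x [ 5. 15.] y [-6. -0.  4.]
-22 dark 5 x [-4. 23.] y [5. 5. 6.]
-22 lite 38 x [ 8. 31.] y [-8. -2.  4.]
-16 dark 6 x [-1. 21.] y [4. 5. 5.]
-16 lite 31 x [ 9. 40.] y [-8. -1.  5.]
-10 dark 2 x [25. 37.] y [5. 5. 5.]
-10 lite 5 x [-5. 35.] y [4. 5. 5.]
-4 dark 2 x [30. 37.] y [5. 5. 5.]
-4 lite 3 x [10. 22.] y [4. 5. 5.]
2 lite 2 x [27. 35.] y [4. 5. 5.]
```

The clouds show the handle at about 0.38 rad. The finger ends meet it about 32 mm behind the nominal TCP, so more travel is needed. I'll lift slightly, tilt the tool 20° to keep it away from the rising worm, and continue.

```bash
python3 -m handwheel '[{"wx":0,"wy":0,"wz":0,"tx":0,"ty":0,"tz":-1,"hand":-1},{"wx":0,"wy":-7,"wz":0,"tx":-0.1,"ty":0,"tz":-1,"hand":-1},{"wx":0,"wy":-14,"wz":0,"tx":-0.3,"ty":0,"tz":-1,"hand":-1},{"wx":0,"wy":-20,"wz":0,"tx":-0.5,"ty":0,"tz":-1,"hand":-1},{"wx":0,"wy":-20,"wz":0,"tx":-0.5,"ty":0,"tz":-0.3,"hand":-1},{"wx":0,"wy":-20,"wz":0,"tx":-0.6,"ty":0,"tz":0.3,"hand":-1},{"wx":0,"wy":-20,"wz":0,"tx":-0.7,"ty":0,"tz":0.9,"hand":-1},{"wx":0,"wy":-20,"wz":0,"tx":-0.8,"ty":0,"tz":1.4,"hand":-1},{"wx":0,"wy":-20,"wz":0,"tx":-0.9,"ty":0,"tz":1.8,"hand":-1},{"wx":0,"wy":-20,"wz":0,"tx":-0.9,"ty":0,"tz":1.8,"hand":-1}]'
cat > a.py <<'E'
from h import *
n=np.array([511.4,-271.4]); y=np.array([.286,.958]); o=manip.get_obs(); R=Ro.from_rotvec(o["eef_rot"])
for nm in ("side","wrist","scene"):
    im,d,P=snap(nm); p=P.reshape(-1,3); g=im.reshape(-1,3).mean(1); s=(p[:,:2]-n)@y; c=(p[:,:2]-n)@[y[1],-y[0]]
    m=(abs(c)<7)&(s>85)&(s<215)&(p[:,2]>25)&(p[:,2]<160)&(d.ravel()>0)&(g>40)
    print(nm,[(k,int(np.percentile(p[q][:,2],90))) for k in range(85,215,10) for q in [m&(s>=k)&(s<k+10)] if q.sum()>3], "smax",s[m].max().round() if m.any() else 0)
    if nm=="wrist":
        q=R.inv().apply(p-o["tool_pos"]); f=(abs(abs(q[:,1])-10.5)<2.5)&(abs(q[:,0])<14)&(q[:,2]>-80)&(q[:,2]<10)
        print("finger end z",np.percentile(q[f][:,2],[50,95,100]).round())
E
python3 a.py
```

```text
t: 17.88
tool_pos: [552.6, -133.5, 60.3]
eef_rot: [2.33, 1.734, -0.41]
force: [-0.0, 0.5, 1.3]
gripper_width: -0.2
gripper_force: 0.3
side [(85, 119), (95, 115), (105, 110), (115, 106), (125, 101), (135, 96), (145, 118), (155, 132)] smax 184.0
wrist [(95, 111), (105, 110), (115, 105), (155, 131), (165, 107), (175, 117), (185, 69), (195, 64)] smax 200.0
finger end z [-57. -39. -35.]
scene [(155, 82), (165, 105), (175, 77), (185, 72), (195, 68)] smax 200.0
```

```bash
python3 -m handwheel '[{"wx":0,"wy":0,"wz":0,"tx":0,"ty":0,"tz":0.4,"hand":-1},{"wx":0,"wy":0,"wz":0,"tx":0,"ty":0,"tz":0.8,"hand":-1},{"wx":0,"wy":0,"wz":0,"tx":0,"ty":0,"tz":1.1,"hand":-1}]'|egrep "pos|force:"
python3 -m handwheel '[{"wx":0,"wy":0,"wz":0,"tx":0.1,"ty":0,"tz":0.3,"hand":-1},{"wx":0,"wy":0,"wz":0,"tx":0.1,"ty":0,"tz":0.4,"hand":-1}]'|egrep "pos|force:"
python3 a.py
```

```text
tool_pos: [551.8, -136.3, 50.1]
force: [-1.2, -0.6, 6.1]
gripper_force: 2.6
tool_pos: [552.0, -136.6, 46.5]
force: [-2.4, 3.5, 12.6]
gripper_force: 6.1
side [(85, 111), (95, 106), (105, 101), (115, 94), (125, 88), (135, 89), (145, 112), (155, 112)] smax 181.0
wrist [(95, 100), (105, 99), (115, 94), (145, 111), (155, 78), (165, 102), (175, 55), (185, 50)] smax 191.0
finger end z [-58. -39. -35.]
scene [(155, 74), (165, 92), (175, 59), (185, 52)] smax 193.0
```

```bash
python3 -m handwheel '[{"wx":0,"wy":0,"wz":0,"tx":0.1,"ty":0,"tz":0.3,"hand":-1},{"wx":0,"wy":0,"wz":0,"tx":0.1,"ty":0,"tz":0.3,"hand":-1}]'|egrep "pos|force:"
python3 -m handwheel '[{"wx":0,"wy":0,"wz":0,"tx":0.1,"ty":0,"tz":0.3,"hand":-1},{"wx":0,"wy":0,"wz":0,"tx":0.1,"ty":0,"tz":0.3,"hand":-1}]'|egrep "pos|force:"
```

```text
tool_pos: [552.2, -136.7, 46.1]
force: [-8.2, 6.0, 27.6]
gripper_force: 12.7
tool_pos: [552.5, -136.9, 45.8]
force: [-15.5, 11.6, 46.6]
gripper_force: 21.6
```

The force jumped to 47 N with no movement, so the wrench is at its hard stop. Now I'll withdraw.

```bash
python3 -m handwheel '[{"wx":0,"wy":0,"wz":0,"tx":-0.1,"ty":0,"tz":-1,"hand":-1},{"wx":0,"wy":0,"wz":0,"tx":0,"ty":0,"tz":-4,"hand":-1},{"wx":0,"wy":0,"wz":0,"tx":1,"ty":0,"tz":-9,"hand":-1},{"wx":0,"wy":0,"wz":0,"tx":3,"ty":0,"tz":-14,"hand":-1},{"wx":0,"wy":0,"wz":0,"tx":6,"ty":0,"tz":-18,"hand":-1},{"wx":0,"wy":0,"wz":0,"tx":8,"ty":0,"tz":-20,"hand":-1},{"wx":0,"wy":0,"wz":0,"tx":8,"ty":0,"tz":-20,"hand":-1},{"wx":0,"wy":0,"wz":0,"tx":8,"ty":0,"tz":-20,"hand":-1}]'
python3 a.py
python3 - <<'E'
from h import *
n=np.array([511.4,-271.4]); y=np.array([.286,.958])
for nm in ("side","scene"):
    im,d,P=snap(nm); p=P.reshape(-1,3); s=(p[:,:2]-n)@y; c=(p[:,:2]-n)@[y[1],-y[0]]
    m=(abs(c)<5)&(s>90)&(s<188)&(p[:,2]>40)&(p[:,2]<120); b=[(k+4,np.percentile(p[m&(s>=k)&(s<k+8)][:,2],80)) for k in range(92,184,8) if (m&(s>=k)&(s<k+8)).sum()>2]
    b=np.array(b); print(nm,len(b),"theta",np.arctan(-np.polyfit(b[:,0],b[:,1],1)[0]) )
E
```

```text
t: 20.3
tool_pos: [592.3, 0.6, 198.8]
eef_rot: [2.329, 1.736, -0.412]
force: [-0.4, -0.5, -0.3]
gripper_width: 0.2
gripper_force: 0.0
side [(85, 111), (95, 106), (105, 99), (115, 94), (125, 87), (135, 81), (145, 75), (155, 69), (165, 62), (175, 55), (185, 51)] smax 189.0
wrist [(145, 71), (155, 68), (165, 61), (175, 55), (185, 50)] smax 191.0
finger end z [-59. -39. -35.]
scene [(85, 112), (95, 107), (105, 102), (115, 96), (125, 90), (165, 63), (175, 57), (185, 53)] smax 192.0
side 12 theta 0.541284475270481
scene 9 theta 0.556394200294056
```

```bash
python3 -c "
from workcell import manip
print(manip.finish_job())"
```

```text
the job is handed in; nothing more can be done
None
```

I turned the worm to its hard stop so the jaw is snug on the nut, then pushed the handle down to its stop (measured at about 0.55 rad). The gripper is clear and the job was handed in at about 20.5 s; the hand-in gave no verdict. On the way, the grip slipped twice at the worm's stop, and the handle dropped about 1 mm before the jaw was confirmed snug.

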